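Lay out the staining place

TASK

Lay out the staining place: take the blue slide box out from between the other two in the stack and lay it in the middle of the white tile, squared up with its long side running left to right, and put the orange slide box back on the grey one, centred and squared up the same way as it. Stand the red-capped amber bottle on the bench to the left of the tile and the yellow-capped white bottle behind the tile, each opposite the middle of that side with a gap of 2 cm to the tile's edge (left and behind as seen from the robot, behind being the far side). Keep everything upright, and leave the grey box, the black-capped bottle and the glass dish where they are.

Things in the scene. Friction and masses are not known exactly. Their poses are not given: they have to be found in the camera images.
- tile: White glazed staining tile, 140 x 140 x 8 mm, fixed to the bench. Origin at the centre of its underside (bench level, its top is 8 mm above); x axis points away from the robot (its back side is at +70 mm), y axis to the robot's left (its left side is at +70 mm), turned by up to 0.3 rad either way.
- grey_box: Grey closed rigid slide box, a rectangular block with steel clasps; origin at the centre of its underside, x along its short side, y along its long side, z up. 90 x 136 x 30 mm, 0.5 kg, standing loose on the bench at the bottom of the stack of three; y axis to the robot's left, turned by up to 0.5 rad.
- blue_box: Blue closed rigid slide box, a rectangular block with steel clasps; origin at the centre of its underside, x along its short side, y along its long side, z up. 66 x 112 x 28 mm, about 0.22 kg. Starts as the middle of the stack, on the grey box and under the orange one, both loose, stacked roughly centred and square; its rim shows around the orange box from above.
- orange_box: Orange closed rigid slide box, a rectangular block with steel clasps; origin at the centre of its underside, x along its short side, y along its long side, z up. 46 x 88 x 24 mm, about 0.12 kg. Starts on top of the stack, on the blue box.
- red_bottle: Round amber glass bottle with a RED cap, 50 mm in diameter, 85 mm tall, straight-sided from the bottom up to 55 mm, narrower neck and cap above, about 0.14 kg. The origin is the centre of its underside, z points up; its yaw does not matter. Starts standing on the bench.
- yellow_bottle: Round white plastic bottle with a YELLOW cap and a green label, 56 mm in diameter, 92 mm tall, straight-sided from the bottom up to 63 mm, narrower neck and cap above, about 0.18 kg. The origin is the centre of its underside, z points up; its yaw does not matter. Starts standing on the bench.
- black_bottle: Bystander: round amber glass bottle with a BLACK cap, otherwise the same as the red-capped one (50 mm in diameter, 85 mm tall). The origin is the centre of its underside, z points up; its yaw does not matter. Starts standing on the bench. Not to be moved.
- dish: Bystander: low open round greenish glass dish, 84 mm in diameter, 16 mm tall, loose on the bench, origin at the centre of its underside. Not to be moved. Apart from the things listed here the bench is empty between 0.38 and 0.74 m from the robot base and within 45 degrees of straight ahead; other equipment (microscopes, tube rack, beaker, bottles, tray) stands outside that area.
Mind the look-alikes: they are no part of the job. Several things have the shape of the orange_box; the one meant has the colours described above.

How it is judged (in metres and radians):
At the end, for the whole second after the job is handed in: Blue box flat on the tile, orange box flat on the grey box, each within 14 mm of centre and 0.17 rad of square; red-capped bottle 115 mm left of the tile centre, yellow-capped 118 mm behind it, each within 15 mm along and across, upright on the bench; all released and at rest (horizontal distance between blue_box and tile below 0.014 m and z of blue_box in the frame of tile between 0.004 and 0.012 m and angle between the y axis of blue_box and the y axis of tile, either way round below 0.17 rad and angle between each of blue_box, orange_box, red_bottle, yellow_bottle's own z axis and vertical below 0.08 rad and horizontal distance between orange_box and grey_box below 0.014 m and z of orange_box in the frame of grey_box between 0.026 and 0.034 m and angle between the y axis of orange_box and the y axis of grey_box, either way round below 0.17 rad and y of red_bottle in the frame of tile between 0.1 and 0.13 m and x of red_bottle in the frame of tile between -0.015 and 0.015 m and x of yellow_bottle in the frame of tile between 0.103 and 0.133 m and y of yellow_bottle in the frame of tile between -0.015 and 0.015 m and height (world z) of each of red_bottle, yellow_bottle below 0.006 m and linear speed of each of blue_box, orange_box, red_bottle, yellow_bottle below 0.02 m/s and angular speed of each of blue_box, orange_box, red_bottle, yellow_bottle below 0.2 rad/s); the robot touches nothing.
It fails at once if the grey slide box is pushed more than 25 mm from its place (distance of grey_box from where it was at the start of the episode above 0.025 m).
It fails at once if the black-capped bottle is pushed more than 25 mm from its place (distance of black_bottle from where it was at the start of the episode above 0.025 m).
It fails at once if the glass dish is pushed more than 25 mm from its place (distance of dish from where it was at the start of the episode above 0.025 m).
It fails at once if a bottle is tipped by more than 40 degrees (angle between any of red_bottle, yellow_bottle, black_bottle's own z axis and vertical above 0.7 rad).
It fails at once if a slide box is tipped by more than 40 degrees (angle between any of blue_box, orange_box's own z axis and vertical above 0.7 rad).
It also fails if it takes over 120 s, if anything falls off the work surface, if the arm or the gripper's body presses on something with over 40 N, if the wrist force passes 120 N, or if a joint passes its speed limit or range.

ROBOT

A 6-joint arm with a two-finger parallel gripper is mounted at the origin on the work surface. World frame = base frame: x ahead of the robot, y to its left, z up, the work surface at z = 0. Lengths are in m, angles in degrees, forces in N, time in s.
With the tool pointing down it reaches from about 0.4 to 0.825 m from the base axis. Payload 7 kg.
Tool frame: the origin (TCP) lies midway between the tips of the shut fingers; the grasp point (between the pads) lies 19 mm behind it (hold_point_z is the distance from the TCP to the grasp point, in m); z points along the fingers, y is the line along which they close (so a half turn about z gives the same grasp; the last joint's range is limited). The gripper opens to 88 mm and grips with 3 to 60 N. Pads are 19 mm wide; open, the fingers measure 130 mm over their backs; the gripper's body (78 mm by 193 mm) begins 47 mm behind the grasp point.
Start: joints at [88.814, 20.546, 0.682, 0, -70.136, -16.507], TCP at [0.205, 0.643, 0.227] pointing down, gripper open.
Joint ranges: [-176.03, 176.03], [-82.01, 121.73], [-58.28, 71.71], [-173.87, 95.51], [-174.79, -0.11], [-173.66, 173.66]. Speed limits (degrees/s): [136.94, 136.94, 172.46, 180, 180, 180].

INTERFACE

Orientations are given as [roll, pitch, yaw] about the fixed x, y, z axes, in that order (R = Rz(yaw) Ry(pitch) Rx(roll)).
In Python, from plant import get_state, capture, close_job, hold_point_z gives the robot as it stands.
- The arm moves only by the shell command python3 -m inch 'ROWS' [FORCE]. ROWS is text: rows parted by semicolons, each of 5 numbers parted by spaces: the shift along the tool's x, y, z normalised to -1 to 1, where 1 is 0.15 m, then the turn about the tool's z normalised to -1 to 1, where 1 is 360 degrees, then the opening, from 0 (shut) to 1 (fully open). In form: tx ty tz spin grip; .... A call has exactly 8 rows; each row shifts and turns the commanded pose from where the row before left it, along the tool's axes as they then stand; what a row does not reach is not made up. A row lasts 1/8 s, in which the tool goes at most 62.5 mm and 10.7 degrees, less where a joint would pass 70% of its speed; a pose out of reach is approached as far as the arm can. A call with a number of a shift or a turn outside -1 to 1 is refused whole. A call with a gripper value outside its range is refused whole. The fingers move at their own pace and stop on an object; FORCE is the grip in N (left out, the last holds). Time passes only in rows, so rows that do not move let the fingers close, or fill a call up. It gives the time, the measured TCP pose, the force, the opening and the grip force at its end, in the units of the state.
- get_state(): the state, without advancing time (a new reading comes with each control period).
- capture(name): name is "scene" or "top" or "wrist"; returns a dict with "color" (384x512x3 uint8, blue, green, red), "mtx" (3x3 intrinsics, pixels), "R" (3x3) and "t" (3): a world point X has camera coordinates R X + t. Camera axes: x right, y down, z forward; pixel columns grow to the right and rows downward; lengths in m; the calibration is good to about 2 mm. A picture is of the moment at which its call begins. There is no depth.
- close_job(): hands the job in; it is judged then, once.
The state is a dict: "time_s": time; "joints": joint angles; "qd": joint speeds; "joint_torque": joint torques, N m; "tcp_pos": TCP position; "eef_rot": TCP orientation; "contact_force": force on the tool from outside, world axes, zero at the start; "moment": the same for the moment, N m; "gripper_width": finger opening in m; "gripper_force": force on a finger pad.
Only numpy, scipy, OpenCV 4.12 (cv2) and the standard library are available. Lean on these libraries where they do the work, as an engineer would, in place of code of your own. Each camera call takes 0.05 s, during which the arm holds its last target. There are 200 camera calls.

## Working session

There is one attempt and no reset: what is moved stays moved. The work goes in short steps, Python scripts to look and compute and a shell command to move; the robot and the scene stay as the last step left them, time stands still between calls to the robot, and variables do not carry over. Pictures are saved under pics/ and viewed, at most 14 in all, crops included, and the job is handed in when it is done.

```bash
ls; mkdir -p pics; python3 - <<'E'
from plant import *
import cv2
print(get_state(), hold_point_z)
for n in("top","scene"):
    c=capture(n); cv2.imwrite(f"pics/{n}0.png",c["color"]); print(n,c["mtx"].tolist(),c["R"].tolist(),c["t"].tolist() if hasattr(c["t"],'tolist') else c["t"])
E
```

```text
pics
{'time_s': 0.0, 'joints': array([ 8.88154963e+01,  2.05920598e+01,  6.34709647e-01, -1.92914455e-02,
       -7.01356725e+01, -1.65066237e+01]), 'qd': array([ 0.03130348,  0.02747345, -0.07269462,  0.01756508,  0.01929032,
       -0.03601803]), 'joint_torque': array([ 9.08765778e-04, -5.82712841e+01,  2.93042529e+01,  6.99683368e+00,
        6.95352210e-03, -1.65289262e-04]), 'tcp_pos': array([0.20500819, 0.64261288, 0.22562535]), 'eef_rot': array([ 1.79905658e+02, -9.04482158e-03, -1.76976897e+01]), 'contact_force': array([0.29203221, 0.51288128, 0.55022092]), 'moment': array([ 0.02718038, -0.06969544, -0.0017873 ]), 'gripper_force': 0.0, 'gripper_width': 0.08775908592997116} 0.0188
top [[432.8663126655217, 0.0, 255.2863528081571], [0.0, 432.8663126655217, 193.6596631590052], [0.0, 0.0, 1.0]] [[-0.006549412517396632, -0.9999569657117378, -0.006570534243950119], [-0.9949069728874633, 0.007176976834089216, -0.10054156505359725], [0.10058439489096083, 0.005878582150221128, -0.9949111627559125]] [-0.06705696691242462, 0.5453944522942851, 1.196238734258158]
scene [[468.1387727477069, 0.0, 251.4850166412871], [0.0, 468.1387727477069, 189.43375290779852], [0.0, 0.0, 1.0]] [[-0.3573988436524111, 0.933945512548014, 0.003441823259261711], [0.805722123651874, 0.3101902651825514, -0.5045729469996322], [-0.47231125967293486, -0.17756063465027097, -0.8633622038338017]] [0.2774044940891479, -0.3536511011673137, 1.2735678038491574]
```

```bash
python3 - <<'E'
import cv2
i=cv2.imread("pics/top0.png"); cv2.imwrite("pics/top0b.png",cv2.resize(i,(800,600),interpolation=cv2.INTER_CUBIC))
E
```

```text
(no output)
```

View pics/top0b.png

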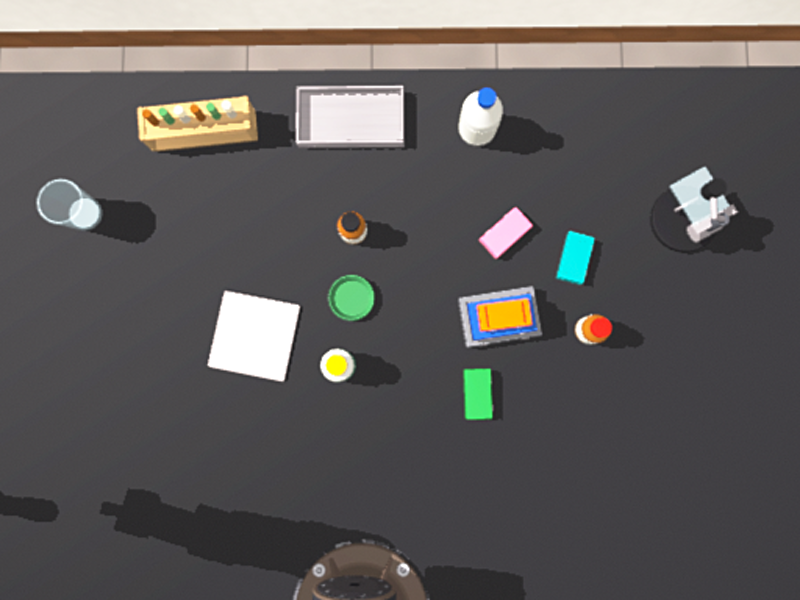

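View pics/scene0.png

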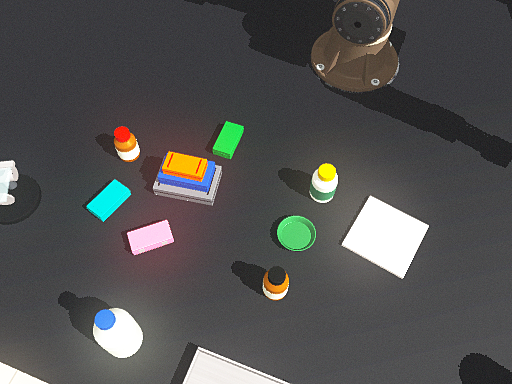

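The top view (800×600 version) shows:
- the tile at about (255,335)
- the stack at about (500,317), with look-alikes in pink, cyan and green around it
- the caps: red (600,328), yellow (337,365) and black (349,222)
- the dish at (351,298)

The scene view agrees. Next I'll measure positions.

```bash
cat > h.py <<'E'
import cv2, numpy as np
from plant import *
RNG={"orange":((10,180,120),(21,255,255)),"blue":((105,120,60),(125,255,255)),"red":((0,200,120),(4,255,255)),"yellow":((26,180,120),(33,255,255)),"white":((0,0,215),(180,25,255)),"dish":((60,100,40),(80,255,200))}
def back(c,px,z):
    px=np.atleast_2d(np.float64(px))
    n=np.c_[cv2.undistortPoints(px[:,None],c["mtx"],None)[:,0],np.ones(len(px))]
    R=np.array(c["R"]);C=-R.T@np.array(c["t"]).ravel(); d=n@R
    return C+d*((z-C[2])/d[:,2])[:,None]
def blob(c,col,roi=None):
    m=cv2.inRange(cv2.cvtColor(c["color"],cv2.COLOR_BGR2HSV),*RNG[col])
    if roi: k=np.zeros_like(m);x0,y0,x1,y1=roi;k[y0:y1,x0:x1]=255;m&=k
    cs,_=cv2.findContours(cv2.morphologyEx(m,cv2.MORPH_CLOSE,np.ones((5,5))),cv2.RETR_EXTERNAL,2)
    return max(cs,key=cv2.contourArea)[:,0].astype(float)
def box(c,col,z,roi=None):
    w=back(c,blob(c,col,roi),z)[:,:2]
    (x,y),(a,b),_=r=cv2.minAreaRect((w*1000).astype(np.float32))
    p=cv2.boxPoints(r); e=[p[1]-p[0],p[2]-p[1]]; e=max(e,key=np.linalg.norm)
    return round(x),round(y),round(a),round(b),"long dir",round(np.degrees(np.arctan2(e[1],e[0]))%180,1)
def go(x,y,z,yaw=None):
    s=get_state();p=s["tcp_pos"];w=s["eef_rot"][2];a=np.radians(w)
    d=np.array([x,y,z])-p
    print("yaw",round(w,1),"pos",p.round(4),"tool units",(np.array([d[0]*np.cos(a)+d[1]*np.sin(a),d[0]*np.sin(a)-d[1]*np.cos(a),-d[2]])/.15).round(3),
     "spin",None if yaw is None else round(-((yaw-w+180)%360-180)/360,4))
E
python3 - <<'E'
from h import *
c=capture("top")
print("tile",box(c,"white",.008,(120,170,205,260)))
print("orange",box(c,"orange",.082,(285,170,355,230)),"blue",box(c,"blue",.058,(285,170,355,230)))
for n,z,r in(("red",.085,(360,190,400,230)),("yellow",.092,(195,215,235,250)),("dish",.016,(200,170,250,210))): print(n,box(c,n,z,r))
print("green/cyan/pink/black centres",(back(c,np.array([[478,394],[576,258],[506,232],[349,222]])*.64,.03)[:,:2]*1000).round())
E
```

```text
tile (489, 197, 141, 141, 'long dir', np.float32(78.4))
orange (522, -288, 42, 14, 'long dir', np.float32(5.7)) blue (516, -251, 66, 114, 'long dir', np.float32(98.4))
red (495, -416, 32, 32, 'long dir', np.float32(178.0))
yellow (433, 36, 32, 29, 'long dir', np.float32(89.6))
dish (557, 17, 77, 81, 'long dir', np.float32(179.9))
green/cyan/pink/black centres [[ 380. -211.]
 [ 624. -393.]
 [ 673. -267.]
 [ 693.   19.]]
```

```bash
python3 -m inch '0 0 0 0.025 1;0 0 0 0.025 1;0 0 0 0.025 1;0 0 0 0.025 1;0 0 0 0.025 1;0 0 0 0.025 1;0 0 0 0.025 1;0 0 0 0.025 1'; python3 -c "
from h import *
print(get_state()['joints'])"
```

```text
time_s: 1.15
tcp_pos: [0.2051, 0.6428, 0.2261]
eef_rot: [180.0, -0.0, -90.0]
contact_force: [0.1, 1.2, -0.2]
gripper_width: 0.0878
gripper_force: 0.0
[ 8.88123186e+01  2.05655820e+01  6.59314416e-01 -1.09410319e-02
 -7.01336722e+01 -8.88032363e+01]
```

```bash
python3 -m inch '0.2 -0.25 0 0 1;0.3 -0.25 0 0 1;0.3 -0.25 0 0 1;0.3 -0.25 0 0 1;0.35 -0.15 0 0 1;0.35 -0.15 0 0 1;0.35 -0.15 0 0 1;0.35 -0.15 0 0 1'
python3 -m inch '0.38 -0.1 0 0 1;0.38 -0.1 0 0 1;0.38 -0.1 0 0 1;0.38 -0.1 0 0 1;0.38 -0.07 0 0 1;0.38 0 0 0 1;0.38 0 0 -0.012 1;0.38 0 0 -0.012 1'
python3 - <<'E'
from h import *
go(.516,-.251,.2,-81.6)
E
```

```text
time_s: 2.15
tcp_pos: [0.4475, 0.2675, 0.2266]
eef_rot: [-180.0, 0.0, -89.7]
contact_force: [0.7, 0.4, 0.3]
gripper_width: 0.0876
gripper_force: 0.0
time_s: 3.15
tcp_pos: [0.524, -0.1879, 0.2266]
eef_rot: [-180.0, 0.0, -80.9]
contact_force: [2.1, 0.3, -0.2]
gripper_width: 0.0877
gripper_force: 0.0
yaw -80.9 pos [ 0.524  -0.1879  0.2266] tool units [0.407 0.119 0.178] spin 0.0019
```

```bash
python3 -m inch '0.2 0.06 0 0 1;0.2 0.06 0 0.002 1;0 0 0 0 1;0 0 0 0 1;0 0 0 0 1;0 0 0 0 1;0 0 0 0 1;0 0 0 0 1'
python3 - <<'E'
from h import *
go(.516,-.251,.2,-81.6)
c=capture("wrist");cv2.imwrite("pics/w1.png",c["color"])
print((-np.array(c["R"]).T@np.array(c["t"]).ravel()).round(3))
c=capture("top");cv2.imwrite("pics/t1.png",c["color"])
E
```

```text
time_s: 4.15
tcp_pos: [0.516, -0.2479, 0.2266]
eef_rot: [-180.0, -0.0, -81.7]
contact_force: [0.1, -0.1, 0.4]
gripper_width: 0.0876
gripper_force: 0.0
yaw -81.7 pos [ 0.516  -0.2479  0.2266] tool units [0.02  0.003 0.178] spin -0.0004
[ 0.525 -0.315  0.385]
```

View pics/w1.png

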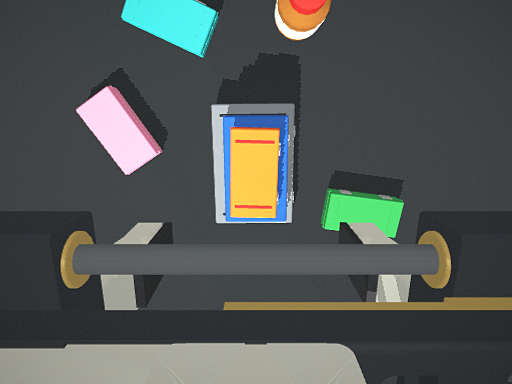

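The wrist view shows the stack at about (253,165). The orange top covers cols 231–280 and rows 127–218, blue is under it, and the grey top covers (212–295, 104–222). Next I'll compute their poses from this image.

```bash
sed -i 's/"orange":((10,180,120)/"orange":((0,170,120)/; s/"white"/"grey":((0,0,70),(180,90,255)),"white"/' h.py
python3 - <<'E'
from h import *
c=capture("wrist");r=(205,95,302,228)
print("o",box(c,"orange",.082,r),"b",box(c,"blue",.058,r),"g",box(c,"grey",.03,r))
q=[[212,105],[294,104],[294,222],[217,222]]
print((back(c,q,.03)*1000).round()[:,:2].tolist())
print("o corners",(back(c,[[231,129],[279,127],[279,217],[231,218]],.082)*1000).round()[:,:2].tolist())
c=capture("top");r=(285,170,355,230)
print("o",box(c,"orange",.082,r),"b",box(c,"blue",.058,r),"g",box(c,"grey",.03,r))
E
```

```text
o (517, -255, 44, 88, 'long dir', np.float32(98.3)) b (516, -254, 66, 112, 'long dir', np.float32(98.3)) g (519, -255, 113, 149, 'long dir', np.float32(98.3))
[[572.0, -312.0], [485.0, -326.0], [462.0, -194.0], [551.0, -181.0]]
o corners [[545.0, -293.0], [501.0, -302.0], [487.0, -215.0], [534.0, -207.0]]
o (509, -228, 40, 35, 'long dir', np.float32(89.6)) b (489, -243, 121, 51, 'long dir', np.float32(70.6)) g (527, -252, 196, 167, 'long dir', np.float32(89.6))
```

```bash
python3 -m inch '0.047 0 0.2 0 1;0 0 0.2 0 1;0 0 0.2 0 1;0 0 0.2 0 1;0 0 0.17 0 1;0 0 0.12 0 1;0 0 0 0 1;0 0 0 0 1' 20
python3 -m inch '0 0 0 0 0;0 0 0 0 0;0 0 0 0 0;0 0 0 0 0;0 0 0 0 0;0 0 0 0 0;0 0 0 0 0;0 0 0 0 0' 20
```

```text
time_s: 5.35
tcp_pos: [0.5175, -0.2553, 0.0638]
eef_rot: [-180.0, -0.0, -81.8]
contact_force: [1.0, 0.2, 0.4]
gripper_width: 0.0878
gripper_force: 0.0
time_s: 6.35
tcp_pos: [0.5171, -0.2551, 0.0631]
eef_rot: [-180.0, -0.0, -81.8]
contact_force: [0.8, 1.0, 1.4]
gripper_width: 0.046
gripper_force: 19.9
```

```bash
python3 -m inch '0 0 -0.1 0 0;0 0 -0.15 0 0;0 0 -0.15 0 0;-0.16 -0.08 0 0 0;-0.25 -0.1 0 0 0;-0.25 -0.1 0 0 0;-0.2 -0.067 0 0 0;0 0 0 0 0'
python3 -m inch '0 0 0.15 0 0;0 0 0.2 0 0;0 0 0.2 0 0;0 0 0.15 0 0;0 0 0.06 0 0;0 0 0.02 0 0;0 0 0 0 0;0 0 0 0 0'
```

```text
time_s: 7.35
tcp_pos: [0.5504, -0.1182, 0.1239]
eef_rot: [-180.0, 0.0, -81.6]
contact_force: [0.0, 0.0, -2.4]
gripper_width: 0.0456
gripper_force: 19.9
time_s: 8.35
tcp_pos: [0.5506, -0.12, 0.007]
eef_rot: [-179.9, -0.0, -81.8]
contact_force: [-0.3, 0.2, -0.5]
gripper_width: 0.046
gripper_force: 19.9
```

```bash
python3 -m inch '0 0 0.005 0 0;0 0 0 0 0.6;0 0 0 0 1;0 0 0 0 1;0 0 -0.2 0 1;0 0 -0.3 0 1;0 0 -0.4 0 1;0 0 -0.35 0 1'
python3 -m inch '0.2 0.087 0 0 1;0.22 0.087 0 0 1;0.22 0.087 0 0 1;0.22 0.087 0 0 1;0 0 0 0 1;0 0 0 0 1;0 0 0 0 1;0 0 0 0 1'
python3 - <<'E'
from h import *
c=capture("wrist");r=(205,85,302,238); cv2.imwrite("pics/w2.png",c["color"])
print("b",box(c,"blue",.058,r),"g",box(c,"grey",.03,r))
go(.516,-.254,.035,-81.7)
E
```

```text
time_s: 9.35
tcp_pos: [0.55, -0.1201, 0.1951]
eef_rot: [-180.0, -0.0, -81.8]
contact_force: [0.7, 1.0, -0.5]
gripper_width: 0.0878
gripper_force: 0.0
time_s: 10.35
tcp_pos: [0.5171, -0.2545, 0.1929]
eef_rot: [-180.0, 0.0, -81.7]
contact_force: [-0.2, 0.8, 0.3]
gripper_width: 0.0875
gripper_force: 0.0
b (516, -255, 66, 110, 'long dir', np.float32(98.4)) g (520, -266, 103, 156, 'long dir', np.float32(98.3))
yaw -81.7 pos [ 0.5171 -0.2546  0.1929] tool units [-0.005  0.006  1.053] spin -0.0
```

View pics/w2.png

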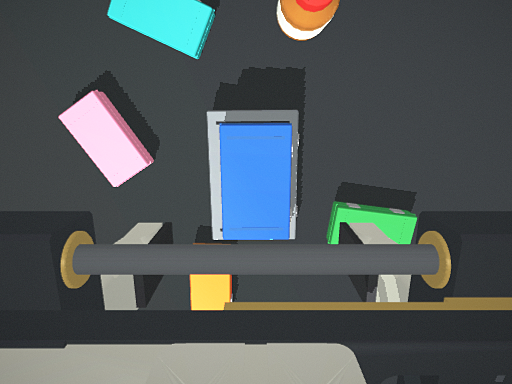

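Orange is now on the bench (210,290). Blue sits alone on grey, at cols 220–291 and rows 122–240, and it can be grasped.

```bash
python3 -m inch '0 0.006 0.2 0 1;0 0 0.2 0 1;0 0 0.2 0 1;0 0 0.2 0 1;0 0 0.165 0 1;0 0 0.08 0 1;0 0 0 0 1;0 0 0 0 1' 30
python3 -m inch '0 0 0 0 0;0 0 0 0 0;0 0 0 0 0;0 0 0 0 0;0 0 0 0 0;0 0 0 0 0;0 0 -0.2 0 0;0 0 -0.3 0 0' 30
python3 - <<'E'
from h import *
go(.489,.197,.15,-101.6)
E
```

```text
time_s: 11.4
tcp_pos: [0.5167, -0.2554, 0.037]
eef_rot: [-179.9, -0.0, -81.7]
contact_force: [0.5, 1.1, -0.1]
gripper_width: 0.0882
gripper_force: 0.0
time_s: 12.4
tcp_pos: [0.514, -0.2548, 0.1097]
eef_rot: [179.7, 0.1, -81.8]
contact_force: [1.1, -0.6, -2.7]
gripper_width: 0.066
gripper_force: 30.0
yaw -81.8 pos [ 0.514  -0.2548  0.1097] tool units [-3.005 -0.265 -0.269] spin 0.055
```

```bash
python3 -m inch '0 0 -0.2 0 0;0 0 -0.2 0 0;0 0 -0.2 0 0;-0.2 -0.02 0 0 0;-0.34 -0.03 0 0 0;-0.36 -0.03 0 0 0;-0.36 -0.03 0 0 0;-0.36 -0.03 0 0 0'
python3 -m inch '-0.36 -0.03 0 0 0;-0.36 -0.03 0 0 0;-0.34 -0.03 0 0 0;-0.26 -0.03 0 0 0;-0.07 -0.005 0 0 0;0 0 0 0.028 0;0 0 0 0.027 0;0 0 0 0 0'
python3 - <<'E'
from h import *
go(.489,.197,.017,-101.6)
c=capture("wrist"); cv2.imwrite("pics/w3.png",c["color"])
E
```

```text
time_s: 13.4
tcp_pos: [0.5008, -0.0103, 0.2004]
eef_rot: [179.9, 0.0, -81.8]
contact_force: [1.0, 1.0, -2.3]
gripper_width: 0.0654
gripper_force: 30.0
time_s: 14.4
tcp_pos: [0.4902, 0.1965, 0.2004]
eef_rot: [179.9, -0.1, -101.5]
contact_force: [0.4, 1.0, -2.9]
gripper_width: 0.0654
gripper_force: 30.0
yaw -101.5 pos [0.4902 0.1965 0.2004] tool units [-0.002  0.008  1.223] spin 0.0002
```

View pics/w3.png

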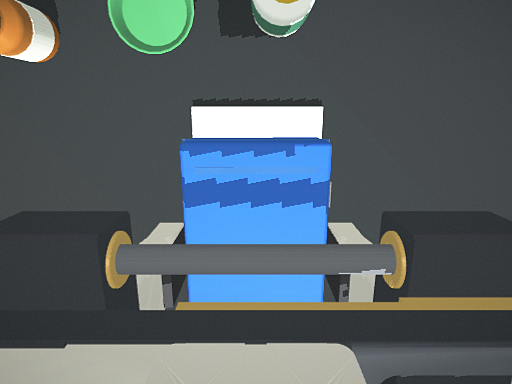

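Blue is held square to the tile, whose far edge is level at row 106 (cols 192–323). Lowering it.

```bash
python3 -m inch '0 0.008 0.2 0 0;0 0 0.25 0 0;0 0 0.25 0 0;0 0 0.25 0 0;0 0 0.15 0 0;0 0 0.08 0 0;0 0 0.045 0 0;0 0 0 0 0'
python3 -m inch '0 0 0.005 0 0;0 0 0 0 0.5;0 0 0 0 1;0 0 0 0 1;0 0 0 0 1;0 0 -0.3 0 1;0 0 -0.4 0 1;0 0 -0.4 0 1'
python3 - <<'E'
from h import *
c=capture("top"); print(box(c,"blue",.036,(120,170,205,260)),box(c,"orange",.024,(230,160,300,225)))
cv2.imwrite("pics/t2.png",cv2.resize(c["color"],(800,600)))
go(.55,-.12,.2,-81.8)
E
```

```text
time_s: 15.45
tcp_pos: [0.4897, 0.1976, 0.0175]
eef_rot: [-180.0, 0.0, -101.5]
contact_force: [0.6, -0.5, -2.3]
gripper_width: 0.0657
gripper_force: 30.0
time_s: 16.45
tcp_pos: [0.4892, 0.1973, 0.1834]
eef_rot: [180.0, -0.0, -101.6]
contact_force: [1.6, 1.6, -0.5]
gripper_width: 0.0875
gripper_force: 0.0
(490, 197, 111, 62, 'long dir', np.float32(78.0)) (548, -104, 48, 63, 'long dir', np.float32(96.7))
yaw -101.5 pos [0.4929 0.1991 0.1922] tool units [ 2.009 -0.796 -0.052] spin -0.0546
```

View pics/t2.png

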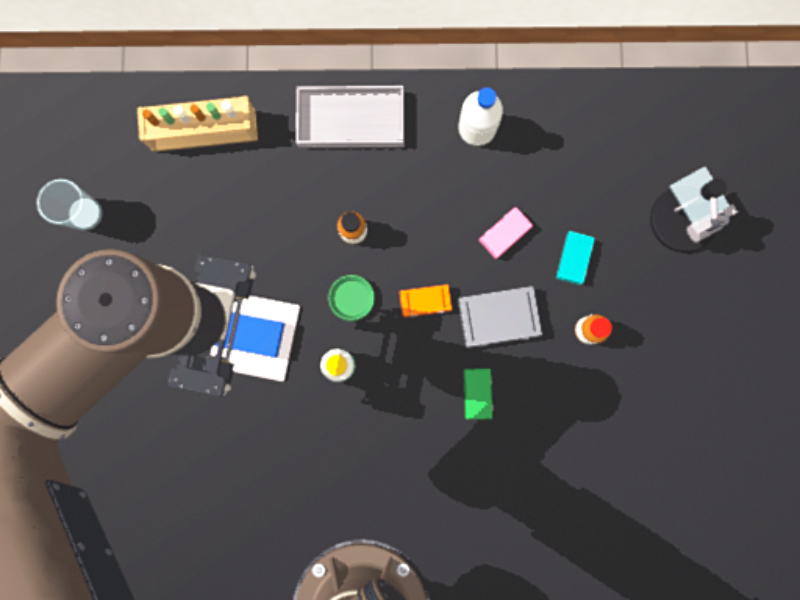

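Blue lies on the tile, square at about (253,335). Orange waits at (425,300), and grey at (500,317) is in place.

```bash
python3 -m inch '0.2 -0.08 0 0 1;0.3 -0.12 0 0 1;0.3 -0.12 0 0 1;0.3 -0.12 0 0 1;0.3 -0.12 0 0 1;0.3 -0.12 0 0 1;0.2 -0.08 0 0 1;0.1 -0.04 0 0 1'
python3 -m inch '0 0 0 -0.028 1;0 0 0 -0.027 1;0 0 0.2 0 1;0 0 0.2 0 1;0 0 0.2 0 1;0 0 0.2 0 1;0 0 0 0 1;0 0 0 0 1'
python3 - <<'E'
from h import *
go(.55,-.12,.006,-81.8)
E
```

```text
time_s: 17.5
tcp_pos: [0.5468, -0.1221, 0.1814]
eef_rot: [180.0, -0.0, -101.7]
contact_force: [-0.3, 0.7, -1.2]
gripper_width: 0.0873
gripper_force: 0.0
time_s: 18.5
tcp_pos: [0.5476, -0.1202, 0.0626]
eef_rot: [-179.9, -0.0, -81.7]
contact_force: [1.0, -0.8, 0.4]
gripper_width: 0.0875
gripper_force: 0.0
yaw -81.7 pos [ 0.5476 -0.1202  0.0626] tool units [ 0.001 -0.016  0.377] spin 0.0002
```

```bash
python3 -m inch '0 -0.016 0.15 0 1;0 0 0.15 0 1;0 0 0.07 0 1;0 0 0 0 0;0 0 0 0 0;0 0 0 0 0;0 0 0 0 0;0 0 0 0 0' 20
python3 -m inch '0 0 0 0 0;0 0 -0.2 0 0;0 0 -0.25 0 0;0 0 -0.25 0 0;0 0 0 0 0;0 0 0 0 0;0 0 0 0 0;0 0 0 0 0' 20
python3 - <<'E'
from h import *
go(.517,-.2545,.11,-81.7)
c=capture("wrist"); cv2.imwrite("pics/w4.png",c["color"])
E
```

```text
time_s: 19.5
tcp_pos: [0.5495, -0.1201, 0.0064]
eef_rot: [-180.0, -0.0, -81.8]
contact_force: [-0.1, 0.2, 1.9]
gripper_width: 0.0457
gripper_force: 20.0
time_s: 20.5
tcp_pos: [0.5486, -0.1202, 0.11]
eef_rot: [179.9, 0.0, -81.8]
contact_force: [0.4, -0.5, -1.0]
gripper_width: 0.0459
gripper_force: 20.0
yaw -81.8 pos [ 0.5486 -0.1202  0.11  ] tool units [ 0.856  0.337 -0.   ] spin -0.0002
```

View pics/w4.png

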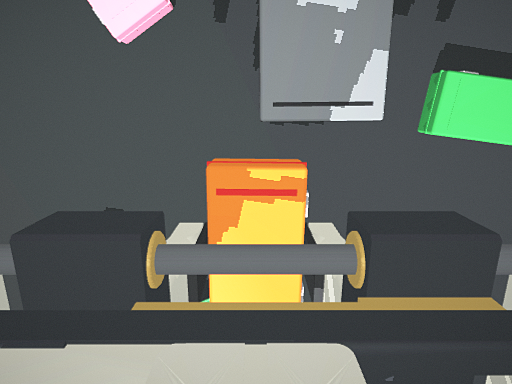

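Orange is in the grip at (257,230). The near edge of grey's top runs from (261,120) to (384,120), which gives its centre.

```bash
python3 - <<'E'
from h import *
c=capture("wrist")
p=back(c,[[261,120],[384,120]],.03)[:,:2]; e=p[1]-p[0]; n=np.array([e[1],-e[0]])/np.linalg.norm(e)
if n[1]>0:n=-n
m=p.mean(0)+.068*n; print(p.round(4),np.linalg.norm(e),np.degrees(np.arctan2(n[1],n[0])),m)
print("orange edge",back(c,[[208,163],[307,163]],.128).round(4))
go(*m,.11)
E
```

```text
[[ 0.5524 -0.1797]
 [ 0.4637 -0.1925]] 0.08962709362929652 -81.75265481210386 [ 0.51785259 -0.25339627]
orange edge [[ 0.5752 -0.1609  0.128 ]
 [ 0.5318 -0.1672  0.128 ]]
yaw -81.8 pos [ 0.5489 -0.1202  0.1104] tool units [0.849 0.332 0.002] spin None
```

```bash
python3 -m inch '0.15 0.06 0 0 0;0.2 0.08 0 0 0;0.2 0.08 0 0 0;0.2 0.08 0 0 0;0.1 0.034 0 0 0;0 0 0.15 0 0;0 0 0.15 0 0;0 0 0.1 0 0'
python3 -m inch '0 0 0.05 0 0;0 0 0.03 0 0;0 0 0 0 0;0 0 0 0 0;0 0 0 0 0;0 0 0 0 0;0 0 0 0 0;0 0 0 0 0'
```

```text
time_s: 21.6
tcp_pos: [0.5176, -0.2533, 0.0499]
eef_rot: [179.9, 0.0, -81.8]
contact_force: [-0.1, -0.3, -1.3]
gripper_width: 0.0457
gripper_force: 20.0
time_s: 22.6
tcp_pos: [0.5179, -0.2535, 0.0391]
eef_rot: [-180.0, -0.0, -81.8]
contact_force: [-0.3, 0.3, -2.0]
gripper_width: 0.0458
gripper_force: 20.0
```

```bash
python3 -m inch '0 0 0.012 0 0;0 0 0 0 0;0 0 0 0 0.5;0 0 0 0 1;0 0 0 0 1;0 0 -0.25 0 1;0 0 -0.35 0 1;0 0 -0.35 0 1'
python3 - <<'E'
from h import *
c=capture("wrist"); cv2.imwrite("pics/w5.png",c["color"])
go(.495,-.416,.17)
E
```

```text
time_s: 23.6
tcp_pos: [0.5177, -0.2535, 0.1814]
eef_rot: [180.0, -0.0, -81.8]
contact_force: [0.9, -0.4, -0.4]
gripper_width: 0.0863
gripper_force: 0.0
yaw -81.7 pos [ 0.5211 -0.255   0.1894] tool units [1.037 0.328 0.129] spin None
```

View pics/w5.png

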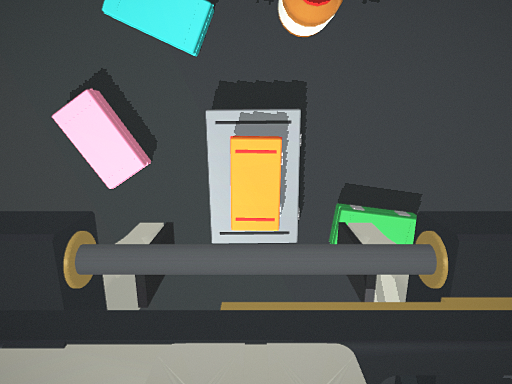

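Orange sits centred and square on grey, with grey at cols 206–300 and rows 110–242 and orange at 231–281 and 136–231. The red bottle is next.

```bash
python3 -m inch '0.15 0.06 0 0 1;0.2 0.1 0 0 1;0.2 0.1 0 0 1;0.15 0.065 0 0 1;0 0 0 0 1;0 0 0 0 1;0 0 0 0 1;0 0 0 0 1'
python3 - <<'E'
from h import *
c=capture("wrist"); cv2.imwrite("pics/w6.png",c["color"])
go(.495,-.416,.17)
print(-np.array(c["R"]).T@np.array(c["t"]).ravel()); b=blob(c,"red"); print(b.min(0),b.max(0),box(c,"red",.085))
E
```

```text
time_s: 24.65
tcp_pos: [0.485, -0.3638, 0.1799]
eef_rot: [-180.0, -0.0, -81.7]
contact_force: [-0.0, -0.4, -0.0]
gripper_width: 0.0876
gripper_force: 0.0
yaw -81.7 pos [ 0.4849 -0.3639  0.1799] tool units [ 0.354 -0.016  0.066] spin None
[ 0.49394694 -0.43055868  0.33820882]
[186. 243.] [191. 243.] (535, -312, 4, 0, 'long dir', np.float32(8.3))
```

View pics/w6.png

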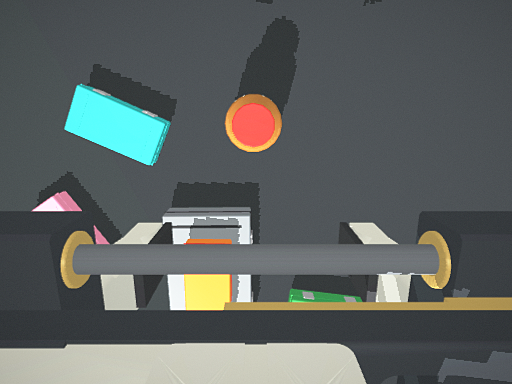

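The wrist camera is almost directly above the red bottle, with the cap centre at (253,124).

```bash
python3 - <<'E'
from h import *
c=capture("wrist")
p=back(c,[[253,124]],.085)[0]; print(p, back(c,[[253.5,123]],.055)[0])
go(p[0],p[1],.027)
E
```

```text
[ 0.49419498 -0.41901413  0.085     ] [ 0.49392047 -0.41853999  0.055     ]
yaw -81.7 pos [ 0.4849 -0.3639  0.1799] tool units [ 0.372 -0.008  1.019] spin None
```

```bash
python3 -m inch '0.19 -0.008 0 0 1;0.18 0 0 0 1;0 0 0.2 0 1;0 0 0.25 0 1;0 0 0.25 0 1;0 0 0.2 0 1;0 0 0.119 0 1;0 0 0 0 1' 15
python3 -m inch '0 0 0 0 0;0 0 0 0 0;0 0 0 0 0;0 0 0 0 0;0 0 0 0 0;0 0 0 0 0;0 0 -0.2 0 0;0 0 -0.2 0 0' 15
```

```text
time_s: 25.75
tcp_pos: [0.4932, -0.4188, 0.0258]
eef_rot: [179.9, 0.1, -81.8]
contact_force: [0.2, 0.7, 0.7]
gripper_width: 0.0877
gripper_force: 0.0
time_s: 26.75
tcp_pos: [0.493, -0.4188, 0.0866]
eef_rot: [179.9, 0.1, -81.8]
contact_force: [0.3, -0.6, -2.1]
gripper_width: 0.0498
gripper_force: 15.0
```

```bash
python3 -m inch '0 0 -0.25 0 0;0 0 -0.3 0 0;0 0 -0.207 0 0;-0.2 -0.034 0 0 0;-0.32 -0.055 0 0 0;-0.36 -0.06 0 0 0;-0.36 -0.06 0 0 0;-0.36 -0.06 0 0 0'
python3 -m inch '-0.36 -0.06 0 0 0;-0.36 -0.06 0 0 0;-0.36 -0.06 0 0 0;-0.36 -0.06 0 0 0;-0.36 -0.06 0 0 0;-0.36 -0.06 0 0 0;-0.36 -0.06 0 0 0;-0.3 -0.05 0 0 0'
python3 - <<'E'
from h import *
go(.512,.310,.0268)
E
```

```text
time_s: 27.75
tcp_pos: [0.4988, -0.1741, 0.2]
eef_rot: [180.0, 0.0, -81.8]
contact_force: [1.4, 1.5, -2.0]
gripper_width: 0.0494
gripper_force: 15.0
time_s: 28.75
tcp_pos: [0.508, 0.2547, 0.1999]
eef_rot: [179.9, -0.0, -81.7]
contact_force: [1.5, -0.2, -2.3]
gripper_width: 0.0496
gripper_force: 15.0
yaw -81.7 pos [0.508  0.2547 0.1999] tool units [-0.361 -0.08   1.154] spin None
```

```bash
python3 -m inch '-0.2 -0.04 0 0 0;-0.13 -0.03 0 0 0;-0.034 -0.01 0 0 0;0 0 0 0 0;0 0 0.2 0 0;0 0 0.25 0 0;0 0 0.25 0 0;0 0 0.2 0 0'
python3 -m inch '0 0 0.15 0 0;0 0 0.08 0 0;0 0 0 0 0;0 0 0 0 0;0 0 0 0 0;0 0 0 0 0;0 0 0 0 0;0 0 0 0 0'
python3 - <<'E'
from h import *
go(.512,.310,.0268)
E
```

```text
time_s: 29.75
tcp_pos: [0.5126, 0.307, 0.0644]
eef_rot: [180.0, -0.0, -81.9]
contact_force: [0.8, -0.3, -0.9]
gripper_width: 0.0496
gripper_force: 15.0
time_s: 30.75
tcp_pos: [0.5127, 0.3087, 0.0311]
eef_rot: [-180.0, 0.0, -81.8]
contact_force: [0.1, -0.1, -1.8]
gripper_width: 0.0494
gripper_force: 15.0
yaw -81.8 pos [0.5127 0.3087 0.0311] tool units [-0.009  0.003  0.028] spin None
```

Lower, release, lift, and continue toward the yellow bottle.

```bash
python3 -m inch '-0.008 0 0.02 0 0;0 0 0.01 0 0;0 0 0 0 0;0 0 0 0 0.4;0 0 0 0 1;0 0 0 0 1;0 0 0 0 1;0 0 0 0 1'
python3 -m inch '0 0 -0.15 0 1;0 0 -0.3 0 1;0 0 -0.35 0 1;0 0 -0.35 0 1;0 0 0 0 1;0 0 0 0 1;0 0 0 0 1;0 0 0 0 1'
python3 - <<'E'
from h import *
go(.433,.1,.2)
E
```

```text
time_s: 31.75
tcp_pos: [0.5125, 0.3098, 0.0263]
eef_rot: [180.0, -0.0, -81.8]
contact_force: [-0.1, -0.0, -0.1]
gripper_width: 0.0834
gripper_force: 0.0
time_s: 32.75
tcp_pos: [0.5122, 0.3095, 0.1977]
eef_rot: [179.9, -0.1, -81.8]
contact_force: [-0.7, -1.1, 0.7]
gripper_width: 0.0874
gripper_force: 0.0
yaw -81.8 pos [0.5122 0.3095 0.1977] tool units [ 1.307  0.722 -0.015] spin None
```

```bash
python3 -m inch '0.2 0.11 0 0 1;0.25 0.14 0 0 1;0.25 0.14 0 0 1;0.25 0.14 0 0 1;0.2 0.11 0 0 1;0.15 0.08 0 0 1;0 0 0 0 1;0 0 0 0 1'
python3 - <<'E'
from h import *
c=capture("wrist"); cv2.imwrite("pics/w7.png",c["color"])
m=blob(c,"yellow",(100,0,400,215)); print(m.min(0),m.max(0),box(c,"yellow",.092,(100,0,400,215)))
go(.433,.036,.034)
E
```

```text
time_s: 33.75
tcp_pos: [0.434, 0.1017, 0.199]
eef_rot: [-180.0, 0.0, -81.8]
contact_force: [-0.1, 0.1, -1.0]
gripper_width: 0.0875
gripper_force: 0.0
[246. 118.] [246. 118.] (449, 43, 0, 0, 'long dir', np.float32(0.0))
yaw -81.8 pos [0.434  0.1019 0.1989] tool units [0.434 0.07  1.099] spin None
```

View pics/w7.png

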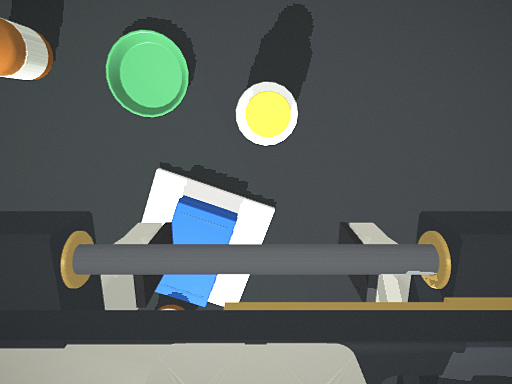

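The yellow cap is at (268,114), and the dish at (148,72) is clear of the fingers' depth.

```bash
python3 - <<'E'
from h import *
c=capture("wrist")
p=back(c,[[268,114]],.092)[0]; print(p, back(c,[[267,113.5]],.063)[0])
go(p[0],p[1],.034)
E
```

```text
[0.43235032 0.03773215 0.092     ] [0.43214538 0.03771742 0.063     ]
yaw -81.7 pos [0.4339 0.102  0.1989] tool units [0.422 0.072 1.099] spin None
```

```bash
python3 -m inch '0.22 0.04 0 0 1;0.202 0.032 0 0 1;0 0 0.2 0 1;0 0 0.25 0 1;0 0 0.25 0 1;0 0 0.25 0 1;0 0 0.149 0 1;0 0 0 0 1' 15
python3 -m inch '0 0 0 0 0;0 0 0 0 0;0 0 0 0 0;0 0 0 0 0;0 0 0 0 0;0 0 0 0 0;0 0 -0.2 0 0;0 0 -0.2 0 0' 15
python3 - <<'E'
from h import *
go(.605,.173,.2)
E
```

```text
time_s: 34.85
tcp_pos: [0.431, 0.037, 0.0326]
eef_rot: [179.8, -0.1, -81.7]
contact_force: [0.3, -0.6, 0.5]
gripper_width: 0.0875
gripper_force: 0.0
time_s: 35.85
tcp_pos: [0.4311, 0.0368, 0.0944]
eef_rot: [179.9, -0.0, -81.8]
contact_force: [1.1, -0.2, -2.2]
gripper_width: 0.0554
gripper_force: 15.0
yaw -81.8 pos [0.4311 0.0368 0.0944] tool units [-0.733 -1.277 -0.704] spin None
```

```bash
python3 -m inch '0 0 -0.25 0 0;0 0 -0.3 0 0;0 0 -0.12 0 0;-0.13 -0.22 0 0 0;-0.15 -0.26 0 0 0;-0.15 -0.26 0 0 0;-0.15 -0.26 0 0 0;-0.13 -0.22 0 0 0'
python3 -m inch '-0.023 -0.057 0 0 0;0 0 0 0 0;0 0 0.2 0 0;0 0 0.25 0 0;0 0 0.25 0 0;0 0 0.2 0 0;0 0 0.1 0 0;0 0 0 0 0'
python3 - <<'E'
from h import *
go(.605,.173,.033)
E
```

```text
time_s: 36.85
tcp_pos: [0.5984, 0.1696, 0.1936]
eef_rot: [179.9, -0.0, -81.8]
contact_force: [0.0, 0.6, -2.5]
gripper_width: 0.0558
gripper_force: 15.0
time_s: 37.85
tcp_pos: [0.605, 0.1728, 0.0443]
eef_rot: [179.9, -0.0, -81.8]
contact_force: [-0.2, 0.3, -2.1]
gripper_width: 0.0556
gripper_force: 15.0
yaw -81.8 pos [0.605  0.1728 0.0443] tool units [-0.001 -0.     0.075] spin None
```

```bash
python3 -m inch '0 0 0.05 0 0;0 0 0.025 0 0;0 0 0 0 0;0 0 0 0 0.7;0 0 0 0 1;0 0 0 0 1;0 0 0 0 1;0 0 0 0 1'
python3 -m inch '0 0 -0.15 0 1;0 0 -0.3 0 1;0 0 -0.4 0 1;0 0 -0.4 0 1;0.3 0 0 0 1;0.35 0 0 0 1;0.35 0 0 0 1;0.35 0 0 0 1'
python3 -m inch '0.35 0 0 0 1;0.3 0 0 0 1;0.2 0 0 0 1;0 0 0 0 1;0 0 0 0 1;0 0 0 0 1;0 0 0 0 1;0 0 0 0 1'
python3 - <<'E'
from h import *
c=capture("top")
print("tile",box(c,"white",.008,(120,170,205,260)),"blue",box(c,"blue",.036,(120,170,205,260)))
for n,z,r in(("red",.085,(80,150,150,250)),("yellow",.092,(140,100,205,190)),("dish",.016,(200,170,250,210))):
  print(n,box(c,n,z,r))
cv2.imwrite("pics/t3.png",cv2.resize(c["color"],(800,600)))
c=capture("scene");cv2.imwrite("pics/s3.png",c["color"])
E
```

```text
time_s: 38.85
tcp_pos: [0.6058, 0.1734, 0.0333]
eef_rot: [180.0, -0.0, -81.8]
contact_force: [0.3, 0.2, 0.7]
gripper_width: 0.087
gripper_force: 0.0
time_s: 39.85
tcp_pos: [0.6347, -0.0285, 0.221]
eef_rot: [-180.0, 0.0, -81.8]
contact_force: [1.4, 0.0, 0.2]
gripper_width: 0.0876
gripper_force: 0.0
time_s: 40.85
tcp_pos: [0.653, -0.1526, 0.221]
eef_rot: [-180.0, 0.0, -81.7]
contact_force: [0.4, -1.7, -0.1]
gripper_width: 0.0877
gripper_force: 0.0Traceback (most recent call last):
  File "<stdin>", line 3, in <module>
  File "h.py", line 15, in box
    w=back(c,blob(c,col,roi),z)[:,:2]
             ~~~~^^^^^^^^^^^
  File "h.py", line 13, in blob
    return max(cs,key=cv2.contourArea)[:,0].astype(float)
           ~~~^^^^^^^^^^^^^^^^^^^^^^^^
ValueError: max() iterable argument is empty
```

```bash
python3 - <<'E'
from h import *
c=capture("top")
cv2.imwrite("pics/t3.png",cv2.resize(c["color"],(800,600)))
print("blue",box(c,"blue",.036,(120,170,205,260)))
print("yellow",box(c,"yellow",.092,(120,100,205,190)))
E
```

```text
Traceback (most recent call last):
  File "h.py", line 15, in box
    w=back(c,blob(c,col,roi),z)[:,:2]
             ~~~~^^^^^^^^^^^
  File "h.py", line 13, in blob
    return max(cs,key=cv2.contourArea)[:,0].astype(float)
           ~~~^^^^^^^^^^^^^^^^^^^^^^^^
ValueError: max() iterable argument is empty
```

View pics/t3.png

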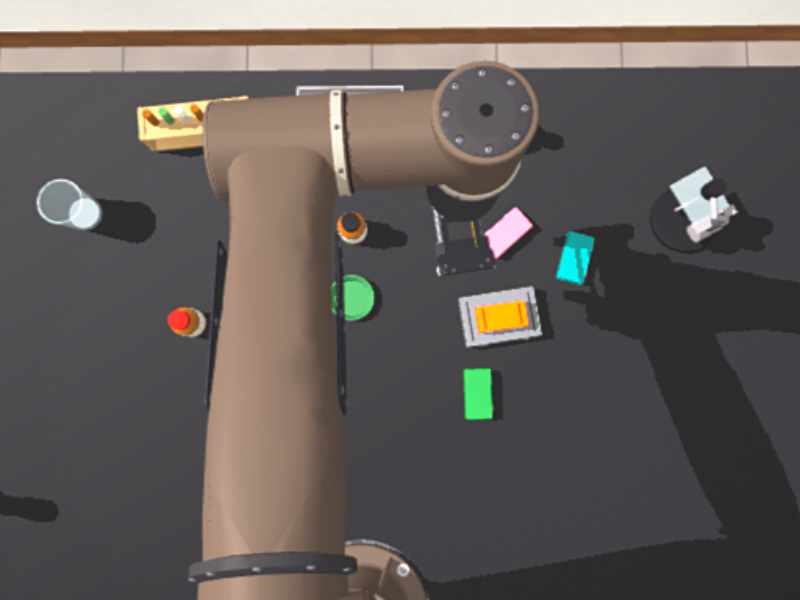

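From above, the arm hides the tile. Grey and orange at (500,317), the dish and the black bottle all look right. I'll move the arm right and look again.

```bash
python3 -m inch '0.2 0.1 0 0 1;0.3 0.1 0 0 1;0.3 0.1 0 0 1;0.3 0.1 0 0 1;0.3 0.1 0 0 1;0.3 0.1 0 0 1;0.2 0.1 0 0 1;0 0 0 0 1'
python3 - <<'E'
from h import *
c=capture("top")
cv2.imwrite("pics/t4.png",cv2.resize(c["color"],(800,600)))
for a in (("white",.008,(120,170,205,260)),("blue",.036,(120,170,205,260)),("red",.085,(80,150,150,250)),("yellow",.092,(130,100,205,190)),("dish",.016,(200,170,250,210))):
  try: print(a[0],box(c,*a))
  except ValueError: print(a[0],"hidden")
E
```

```text
time_s: 41.95
tcp_pos: [0.5885, -0.4526, 0.2202]
eef_rot: [180.0, 0.0, -82.0]
contact_force: [0.4, -0.0, -0.5]
gripper_width: 0.0875
gripper_force: 0.0
white (489, 197, 141, 141, 'long dir', np.float32(78.4))
blue (490, 198, 113, 62, 'long dir', np.float32(78.4))
red (513, 309, 33, 30, 'long dir', np.float32(89.6))
yellow (606, 172, 33, 30, 'long dir', np.float32(89.6))
dish (557, 17, 77, 81, 'long dir', np.float32(179.9))
```

View pics/t4.png

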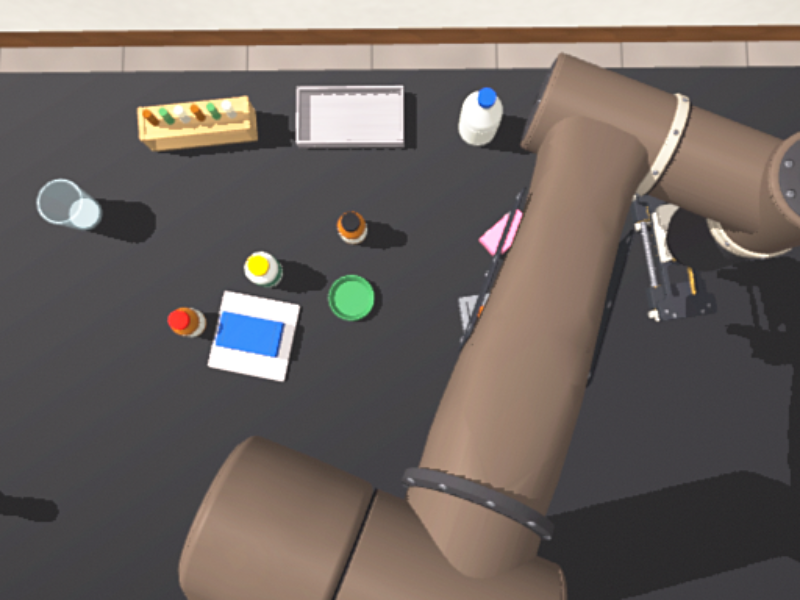

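The top view shows blue centred and square on the tile, red to its left at (187,322), yellow behind it at (262,268), and the bystanders unmoved. The measurements are within about 2 mm of target, so I'm handing in.

```bash
python3 -c "
from plant import *
print(close_job())"
```

```text
the job is handed in; nothing more can be done
None
```

The job is handed in at about 42 s, no verdict shown: the last top view put the blue box and both bottles within about 2 mm of target and the dish unmoved, an earlier wrist view showed orange centred and square on grey, and grey and the black-capped bottle looked in place.

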